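# Slide the top slate off the stack onto the plating ledge

### The arm

A 6-joint arm with a two-finger parallel gripper is mounted at the origin on the work surface. World frame = base frame: x ahead of the robot, y to its left, z up, the work surface at z = 0. Lengths are in mm, angles in degrees, forces in N, time in s.
With the tool pointing down it reaches from about 350 to 850 mm from the base axis. Payload 8.1 kg.
Tool frame: the origin (TCP) lies on the centre line of the jaws, within the pads' length; the fingertips stand 19 mm ahead of it and the grasp point (between the pads) is the TCP; x points along the fingers, y is the direction in which the jaws open and shut, and the axes are right-handed (so a half turn about x gives the same grasp; the last joint's range is limited). The gripper opens to 93 mm and grips with 3 to 60 N. Pads are 15 mm wide; open, the fingers measure 128 mm over their backs; the gripper's body (75 mm by 188 mm) begins 65 mm behind the grasp point.
Start: joints at [-80.982, 7.471, 85.268, -0, 87.261, -4.893], TCP at [144.273, -582.401, 237.635] pointing down, gripper open.
Joint ranges: [-169.43, 169.43], [-51.17, 129.36], [1.28, 143.12], [-76.62, 256.62], [0, 156.53], [-152.29, 152.29]. Speed limits (degrees/s): [136.94, 136.94, 159.86, 180, 180, 180].

### API

Orientations are given as a 3x3 rotation matrix whose columns are the frame's x, y, z axes.
In Python, from plant import robot gives the robot as it stands.
- The arm moves only by the tool move_arm, never from a script. Its arguments are lists of equal length, an entry for each row: "delta_pos": the shift along the world's x, y, z in m, a list of three; "twist": the turn about the world's z in rad; "grip": the closure, from 0 (fully open) to 1 (shut). In form: {"delta_pos": [[x, y, z], ...], "twist": [twist, ...], "grip": [grip, ...]}. A call has 1 to 5 rows; each row shifts and turns the commanded pose from where the row before left it; what a row does not reach is not made up. A row lasts 1/12 s, in which the tool goes at most 41.7 mm and 7.16 degrees, less where a joint would pass 70% of its speed; a pose out of reach is approached as far as the arm can. A call is refused whole if a number of a shift passes 0.0417 or a number of a turn 0.125, either way. A call with a gripper value outside its range is refused whole. The fingers move at their own pace and stop on an object; the grip force is fixed at half the most. Time passes only in rows, so rows that do not move let the fingers close. It gives the time, the measured TCP pose, the force and the opening at its end, in the units of the state.
- robot.get_obs(): the state, without advancing time (a new reading comes with each control period).
- robot.grab_frame(name): name is "side" or "top" or "wrist"; returns the picture (420x560x3 uint8, blue, green, red); there is no depth.
- robot.get_calibration(name): a dict with "mtx" (3x3 intrinsics, pixels), "k1" (the pictures are not rectified: a ray, as slopes to the right and down, at radius r is drawn at 1 + k1 r^2 times it, then the intrinsics apply), "rvec" (rotation vector, rad) and "tvec" (3), from world to camera coordinates, as OpenCV has them; the wrist camera has in their place "tool_from_camera" (4x4, takes a point from camera to tool coordinates, whose origin is the TCP and whose axes are the tool frame's). Camera axes: x right, y down, z forward; pixel columns grow to the right and rows downward; lengths in mm; the calibration is good to about 2 mm. A picture is of the moment at which its call begins: read the wrist's pose just before it. get_calibration takes no time and is no camera call.
- robot.finish_job(): hands the job in, once; it reports no verdict.
Trained networks look in the newest picture that a camera, given by its name, has taken for a name from the list of things; names that differ only in an ending like _2 or _b are one class to them, and where a whole thing is asked for, a point or a joint stands for the part that bears it (a point fixed in the world has none). Each returns a list of dicts, best first, with "confidence" (0 to 1); they miss things now and then, are a little off and sometimes report something else, mostly with a low value. They report only what shows in the picture. A call takes as long as a camera call. They do not tell look-alikes from the thing itself.
- robot.spot_in(camera, label): "centre" ([column, row] in pixels, amid what is visible of it).
The state is a dict: "time": time; "joints": joint angles; "qvel": joint speeds; "joint_torque": joint torques, N m; "position": TCP position; "tcp_rot": TCP orientation; "force": force on the tool from outside, world axes, zero at the start; "ft_torque": the same for the moment, N m; "grip_width": finger opening in mm.
Only numpy, scipy, OpenCV 4.12 (cv2) and the standard library are available. Lean on these libraries where they do the work, as an engineer would, in place of code of your own. Each camera call takes 0.05 s, during which the arm holds its last target. There are 200 camera calls.

### The job

Slide the top slate serving board off the stack in the caddy, straight across onto the lower plating ledge next to it, until it lies flat between the guides and fully home against the blue stop. Do not lift it or flip it over (it may dip as it goes over the edge); it is brittle, so touch down on it very slowly (a few millimetres a second) and never press on it with more than 25 N. Leave the slates below and everything else on the bench as they are.

Things in the scene. Friction and masses are not known exactly. Their poses are not given: they have to be found in the camera images.
- slate_top_mid (a point): top slate of the stack of four, lighter blue-grey, brittle: slab 110 mm (its x) by 150 mm (its y) by 8 mm, 0.25 to 0.5 kg; point at its centre, half-way up. At the start its top face is 62 mm above the bench. Slate slides on slate and metal with friction about 0.25; fingertips pressed on its top face at 10 to 14 N carry it along, under about 8 N they slip
- home (a point): in plan, where the top slate's centre must end on the plating ledge; this point itself floats at the slate's starting height, 58 mm above the bench. The ledge top is lower than the starting slate's underside by 3 to 15 mm: it is set anew each time and not measured. Axes of the fixed stand: +y is the slide direction, stack to blue stop; x across; z up
- stack_mid (a point): centre of the top slate's place in the caddy, 166 mm from home along the stand's -y; same axes and height. The caddy has 6 mm steel walls at both sides and at the end away from the ledge, 3 mm clear of the slates and rising 6 mm above the top slate, so only its top face is free; the end towards the ledge is open
- slate_b_mid (a point): second slate from the top, loose, to be left in place: dark grey slab 110 mm (its x) by 150 mm (its y) by 8 mm, 0.25 to 0.5 kg; point at its centre, half-way up
- slate_c_mid (a point): third slate from the top, loose, to be left in place: dark grey slab 110 mm (its x) by 150 mm (its y) by 8 mm, 0.25 to 0.5 kg; point at its centre, half-way up
- slate_d_mid (a point): lowest slate, loose, to be left in place: dark grey slab 110 mm (its x) by 150 mm (its y) by 8 mm, 0.25 to 0.5 kg; point at its centre, half-way up
- mill: dark wooden pepper mill, 54 mm across, 165 mm tall; origin under its centre; bystander
- lantern: battery lantern, black ends and pale lit middle, 90 mm across, 195 mm tall; origin under its centre; bystander
- sauce_bottle: yellow sauce bottle with red cap, 56 mm across, 170 mm tall; origin under its centre; bystander
- spray_bottle: blue cleaner bottle with white cap, 66 mm across, 200 mm tall; origin under its centre; bystander
- ramekin: white bowl, 80 mm across, 45 mm high; origin under its centre; bystander
- pot: open steel pot, 130 mm across, 100 mm high; origin under its centre; bystander
- spatula: spatula lying flat on the right of the table; bystander
- ledge_near (a point): middle of the ledge's near edge in plan (height again 58 mm, not the ledge's), 10 mm beyond the end of the stack. Half-way over, the slate dips by up to 0.2 rad onto the ledge. On the aluminium ledge stand two guides 16 mm high, 118 mm apart inside (4 mm clear each side of the slate), flared at the mouth; a blue stop 18 mm high closes its far end, its face 75 mm beyond home
Things that resemble listed ones, but are neither listed nor needed, are in the scene too. What is meant by the part that bears slate_top_mid is not orange, and is the smaller of those in its own colour.

How it is judged:
By the outcome, as a careful person would: the job done as asked, in the order asked, and still so for the second after the job is handed in, with the robot touching nothing.
It also fails if it takes over 58 s, if anything falls off the work surface, if the arm or the gripper's body presses on something with over 40 N, if the wrist force passes 120 N, or if a joint passes its speed limit or range.

## Working session

There is one attempt and no reset: what is moved stays moved. The work goes in short steps, Python scripts to look and compute and a tool call to move; the robot and the scene stay as the last step left them, time stands still between calls to the robot, and variables do not carry over. Pictures are saved under pics/ and viewed, about 8 in all and at most 12, crops included, and the job is handed in when it is done.

Besides the shell and the picture viewer there is one more tool, called after "Call:" as name([rows], argument=value, ...), one row to a line, values as JSON. move_arm: Moves the arm, as the interface text tells. Its arguments: {"type":"object","properties":{"delta_pos":{"type":"array","items":{"type":"array","items":{"type":"number"}}},"twist":{"type":"array","items":{"type":"number"}},"grip":{"type":"array","items":{"type":"number"}}},"required":["delta_pos","twist","grip"]}

```bash
mkdir -p pics; cat > h.py <<'E'
import numpy as np, cv2
from plant import robot
def pix2w(cam,uv,z):
    c=robot.get_calibration(cam); K=np.array(c["mtx"],float)
    p=np.linalg.solve(K,[uv[0],uv[1],1])[:2]; s=p.copy()
    for _ in range(20): s=p/(1+c["k1"]*(s@s))
    d=np.array([s[0],s[1],1])
    if "rvec" in c:
        R=cv2.Rodrigues(np.array(c["rvec"],float))[0]; t=np.array(c["tvec"],float).ravel()
        o=-R.T@t; d=R.T@d
    else:
        T=np.array(c["tool_from_camera"]); ob=robot.get_obs(); R=np.array(ob["tcp_rot"])
        o=R@T[:3,3]+np.array(ob["position"]); d=R@T[:3,:3]@d
    return o+d*(z-o[2])/d[2]
E
python3 - <<'E'
from h import *
for n in ["top","side"]:
    cv2.imwrite(f"pics/{n}0.png",robot.grab_frame(n))
    for l in ["slate_top_mid","slate_b_mid"]:
        print(n,l,[(np.round(d["centre"],0).tolist(),round(d["confidence"],2),np.round(pix2w(n,d["centre"],62),0).tolist()) for d in robot.spot_in(n,l)])
o=robot.get_obs(); print(o["time"],o["position"],np.round(o["tcp_rot"],3),o["force"],o["grip_width"])
E
```

```text
top slate_top_mid [([274.0, 201.0], 0.75, [558.0, -28.0, 62.0]), ([274.0, 149.0], 0.74, [726.0, -30.0, 62.0]), ([327.0, 275.0], 0.67, [323.0, -192.0, 62.0]), ([399.0, 225.0], 0.26, [481.0, -426.0, 62.0])]
top slate_b_mid []
side slate_top_mid [([378.0, 211.0], 0.95, [307.0, -121.0, 62.0]), ([276.0, 203.0], 0.75, [552.0, -29.0, 62.0]), ([216.0, 200.0], 0.64, [698.0, 35.0, 62.0]), ([260.0, 222.0], 0.63, [551.0, 54.0, 62.0])]
side slate_b_mid [([392.0, 156.0], 0.21, [360.0, -373.0, 62.0])]
0.3 [ 144.22069229 -582.22356299  237.24145631] [[-0.     0.24  -0.971]
 [ 0.001 -0.971 -0.24 ]
 [-1.    -0.001 -0.   ]] [ 0.29725506 -0.62918776  0.57906546] 92.87603678368943
```

View pics/top0.png

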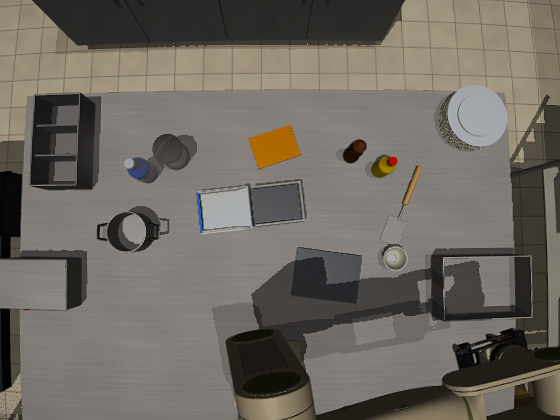

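View pics/side0.png

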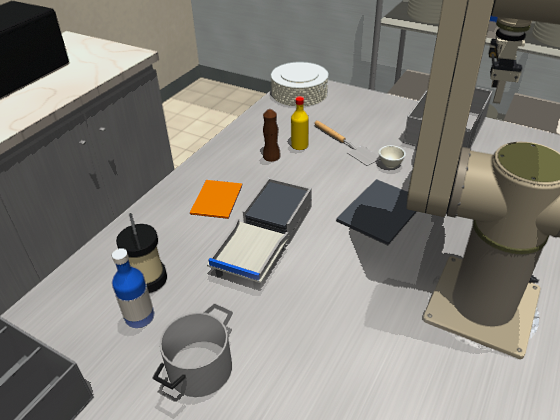

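The candidates for the top slate (top-view pixels) are the caddy slate at (277,203), the orange board at (274,147) and the large dark board on the bench at (327,275). The orange one is ruled out and the bench one is larger, so it's the caddy slate. The blue stop is at (200,211), so the slide runs leftwards, towards +y. Next I'll check a close crop.

```bash
python3 - <<'E'
from h import *
im=cv2.imread("pics/top0.png")[165:245,185:315]
cv2.imwrite("pics/crop.png",cv2.resize(im,None,fx=6,fy=6,interpolation=cv2.INTER_CUBIC))
E
```

```text
(no output)
```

View pics/crop.png

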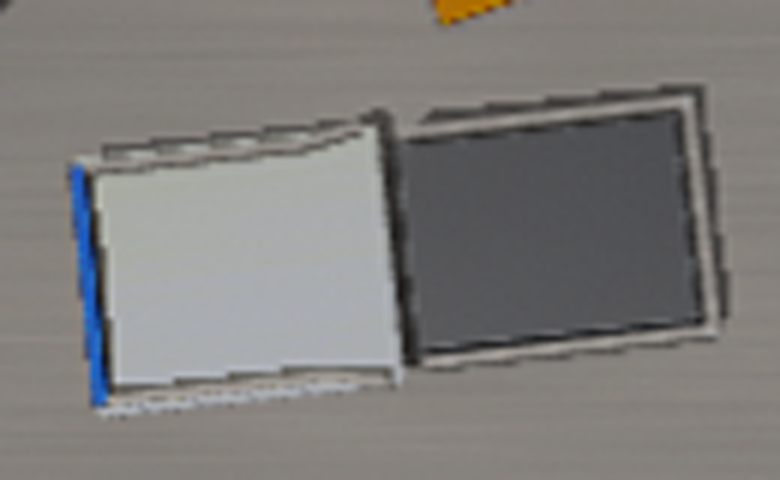

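The crop confirms it. The blue-grey slate sits in the caddy with corners at about (403,143), (685,112), (703,322) and (416,355) in crop pixels. The ledge is to the left with its blue stop at x≈85.

```bash
python3 - <<'E'
from h import *
C=np.array([[403,143],[685,112],[703,322],[416,355]],float)
P=np.array([pix2w("top",(c+.5)/6-.5+[185,165],62) for c in C])[:,:2]
print(P.round(1), P.mean(0), [np.linalg.norm(P[i]-P[i-1]).round(1) for i in range(4)])
d=(P[0]+P[3]-P[1]-P[2]); d/=np.linalg.norm(d); print("slide dir",d, "yaw of stand x",np.degrees(np.arctan2(-d[0],d[1])))
s=(np.array([[74,168],[98,405]])+.5)/6-.5+[185,165]
Q=np.array([pix2w("top",p,60)[:2] for p in s]);print("stop",Q.round(1),(Q.mean(0)-P.mean(0))@d)
o=robot.get_obs(); R=o["tcp_rot"]; print(np.degrees(np.arctan2(R[1][1],R[0][1])), robot.get_calibration("wrist")["tool_from_camera"])
E
```

```text
[[ 599.8   42.3]
 [ 615.3 -107.3]
 [ 503.8 -115.4]
 [ 487.5   35.8]] [551.58059216 -36.15355892] [np.float64(112.4), np.float64(150.4), np.float64(111.8), np.float64(152.2)]
slide dir [-0.10506712  0.99446513] yaw of stand x 6.031033593138382
stop [[588.1 217.5]
 [462.2 204.1]] 248.3518268591842
-76.09167047944001 [[ 1.41391254e-03 -2.38800529e-01  9.71067613e-01 -1.47525936e+02]
 [ 9.99998005e-01  1.70748863e-03 -1.03613849e-03  9.76422730e-01]
 [-1.41065649e-03  9.71067141e-01  2.38802467e-01 -6.70768065e+01]
 [ 0.00000000e+00  0.00000000e+00  0.00000000e+00  1.00000000e+00]]
```

Call:
move_arm([
  [0.0204,0.0273,0],
  [0.0204,0.0273,0],
  [0.0204,0.0273,0],
  [0.0204,0.0273,0],
  [0.0204,0.0273,0],
], twist=[0.0717,0.0717,0.0717,0.0717,0.0717], grip=[0.55,0.55,0.55,0.55,0.55])

```text
time: 0.72
position: [246.8, -444.6, 237.6]
tcp_rot: [[0.0, 0.568, -0.823], [-0.0, -0.823, -0.568], [-1.0, 0.0, -0.0]]
force: [0.6, -0.9, 0.8]
grip_width: 64.2
```

Call:
move_arm([
  [0.0204,0.0273,0],
  [0.0204,0.0273,0],
  [0.0204,0.0273,0],
  [0.0204,0.0273,0],
  [0.0204,0.0273,0],
], twist=[0.0717,0.0717,0.0717,0.0717,0.0717], grip=[0.55,0.55,0.55,0.55,0.55])

```text
time: 1.13
position: [349.0, -307.9, 237.8]
tcp_rot: [[0.0, 0.821, -0.571], [-0.0, -0.571, -0.821], [-1.0, 0.001, 0.0]]
force: [1.0, -0.8, 0.7]
grip_width: 41.9
```

Call:
move_arm([
  [0.0204,0.0273,0],
  [0.0204,0.0273,0],
  [0.0204,0.0273,0],
  [0.0204,0.0273,0],
  [0.0204,0.0273,0],
], twist=[0.0717,0.0717,0.0717,0.0717,0.0717], grip=[0.55,0.55,0.55,0.55,0.55])

```text
time: 1.55
position: [451.1, -171.3, 237.9]
tcp_rot: [[0.001, 0.969, -0.246], [-0.0, -0.246, -0.969], [-1.0, 0.001, 0.0]]
force: [0.6, 0.2, -0.1]
grip_width: 41.9
```

Call:
move_arm([
  [0.0204,0.0273,0],
  [0.0204,0.0273,0],
  [0.0204,0.0273,0],
  [0.0204,0.0273,0],
  [0.0204,0.0273,0],
], twist=[0.0717,0.0717,0.0717,0.0717,0.0717], grip=[0.55,0.55,0.55,0.55,0.55])

```text
time: 1.97
position: [553.1, -34.7, 237.7]
tcp_rot: [[0.0, 0.994, 0.11], [-0.0, 0.11, -0.994], [-1.0, 0.0, 0.0]]
force: [0.1, -1.1, 0.7]
grip_width: 41.7
```

Call:
move_arm([
  [0,0,0],
  [0,0,0],
  [0,0,0],
], twist=[0,0,0], grip=[0.55,0.55,0.55])

```text
time: 2.22
position: [552.0, -36.6, 237.4]
tcp_rot: [[-0.001, 0.994, 0.106], [-0.0, 0.106, -0.994], [-1.0, -0.001, 0.0]]
force: [0.6, 0.1, -0.1]
grip_width: 41.7
```

```bash
python3 - <<'E'
from h import *
o=robot.get_obs(); R=o["tcp_rot"]; print(o["time"],o["position"],np.round(R,3).tolist(),np.degrees(np.arctan2(R[1][1],R[0][1])),o["force"],o["grip_width"],np.round(o["joints"],1))
cv2.imwrite("pics/w1.png",robot.grab_frame("wrist"))
print([(d["centre"],d["confidence"],pix2w("wrist",d["centre"],62)) for d in robot.spot_in("wrist","slate_top_mid")])
E
```

```text
2.2167 [551.97325989 -36.57155208 237.39618777] [[-0.001, 0.994, 0.106], [-0.0, 0.106, -0.994], [-1.0, -0.001, 0.0]] 6.062362355454061 [ 0.5978555   0.0970073  -0.06113821] 41.701639412854654 [ -9.1   0.3  92.8  -0.   86.9 -15.1]
[([284.6, 182.1], 0.87, array([555.03713269, -25.43273175,  62.        ])), ([464.7, 193.4], 0.62, array([726.25241845, -17.66779183,  62.        ])), ([57.5, 238.1], 0.6, array([ 337.21114983, -104.13034281,   62.        ]))]
```

View pics/w1.png

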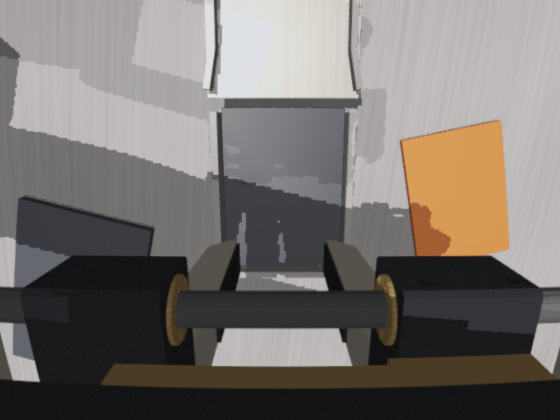

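The wrist view shows the slate in the caddy with corners near (223,107), (345,107), (343,270) and (222,270). The ledge lies straight ahead and the fingers are square to it.

```bash
python3 - <<'E'
from h import *
P=np.array([pix2w("wrist",p,62) for p in [(223,107),(345,107),(343,270),(222,270)]])[:,:2]
print(P.round(1),P.mean(0),[np.linalg.norm(P[i]-P[i-1]).round(1) for i in range(4)])
d=P[0]+P[1]-P[2]-P[3]; print(d/np.linalg.norm(d))
G=np.array([pix2w("wrist",p,50) for p in [(217,95),(355,95),(220,40),(351,40)]])[:,:2]; print(G.round(1))
E
```

```text
[[ 493.6   35.8]
 [ 601.    47.2]
 [ 621.8 -106.4]
 [ 503.1 -119. ]] [554.85175389 -35.58783341] [np.float64(155.1), np.float64(108.0), np.float64(155.0), np.float64(119.4)]
[-0.09765784  0.99522005]
[[485.4  46.2]
 [610.6  59.6]
 [484.5  93.9]
 [600.3 106.2]]
```

Call:
move_arm([
  [0,0,-0.028],
  [0,0,-0.028],
  [0,0,-0.028],
  [0,0,-0.028],
  [0,0,-0.028],
], twist=[0,0,0,0,0], grip=[0.55,0.55,0.55,0.55,0.55])

```text
time: 2.73
position: [551.9, -37.8, 96.9]
tcp_rot: [[0.001, 0.995, 0.103], [-0.0, 0.103, -0.995], [-1.0, 0.001, 0.0]]
force: [0.6, 0.2, -0.6]
grip_width: 42.0
```

Call:
move_arm([
  [0,0,-0.005],
  [0,0,-0.003],
  [0,0,0],
  [0,0,0],
], twist=[0,0,0,0], grip=[0.55,0.55,0.55,0.55])

```text
time: 3.07
position: [553.5, -37.0, 91.8]
tcp_rot: [[0.003, 0.994, 0.105], [-0.0, 0.105, -0.994], [-1.0, 0.003, 0.001]]
force: [-0.1, 0.1, 0.3]
grip_width: 41.8
```

Call:
move_arm([
  [0,0,-0.0004],
  [0,0,-0.0004],
  [0,0,-0.0004],
  [0,0,-0.0004],
  [0,0,-0.0004],
], twist=[0,0,0,0,0], grip=[0.55,0.55,0.55,0.55,0.55])

```text
time: 3.48
position: [552.5, -36.4, 88.0]
tcp_rot: [[0.0, 0.994, 0.106], [-0.0, 0.106, -0.994], [-1.0, 0.0, 0.0]]
force: [-0.5, -0.3, -0.5]
grip_width: 41.7
```

Call:
move_arm([
  [0,0,-0.0004],
  [0,0,-0.0004],
  [0,0,-0.0004],
  [0,0,-0.0004],
  [0,0,-0.0004],
], twist=[0,0,0,0,0], grip=[0.55,0.55,0.55,0.55,0.55])

```text
time: 3.9
position: [552.2, -36.4, 85.5]
tcp_rot: [[-0.0, 0.994, 0.106], [0.0, 0.106, -0.994], [-1.0, -0.0, -0.0]]
force: [0.0, -0.4, 0.8]
grip_width: 41.5
```

Call:
move_arm([
  [0,0,-0.0004],
  [0,0,-0.0004],
  [0,0,-0.0004],
  [0,0,-0.0004],
  [0,0,-0.0004],
], twist=[0,0,0,0,0], grip=[0.55,0.55,0.55,0.55,0.55])

```text
time: 4.32
position: [552.2, -36.4, 83.6]
tcp_rot: [[-0.0, 0.994, 0.106], [-0.0, 0.106, -0.994], [-1.0, -0.0, 0.0]]
force: [-0.5, -0.4, 0.0]
grip_width: 41.7
```

Call:
move_arm([
  [0,0,-0.0003],
  [0,0,-0.0003],
  [0,0,-0.0003],
  [0,0,-0.0003],
], twist=[0,0,0,0], grip=[0.55,0.55,0.55,0.55])

```text
time: 4.65
position: [552.3, -36.4, 82.4]
tcp_rot: [[-0.0, 0.994, 0.106], [0.0, 0.106, -0.994], [-1.0, -0.0, -0.0]]
force: [0.2, -0.6, 0.6]
grip_width: 41.9
```

Call:
move_arm([
  [0,0,-0.0003],
  [0,0,-0.0003],
  [0,0,-0.0003],
], twist=[0,0,0], grip=[0.55,0.55,0.55])

```text
time: 4.9
position: [552.3, -36.4, 81.5]
tcp_rot: [[0.0, 0.994, 0.106], [0.0, 0.106, -0.994], [-1.0, 0.0, -0.0]]
force: [0.4, -0.2, -0.5]
grip_width: 42.0
```

Call:
move_arm([
  [0,0,-0.0003],
  [0,0,-0.0003],
], twist=[0,0], grip=[0.55,0.55])

```text
time: 5.07
position: [552.3, -36.4, 81.3]
tcp_rot: [[0.0, 0.994, 0.106], [-0.0, 0.106, -0.994], [-1.0, 0.0, 0.0]]
force: [-2.1, -0.3, 6.7]
grip_width: 41.6
```

Call:
move_arm([
  [0,0,-0.0002],
  [0,0,0],
], twist=[0,0], grip=[0.55,0.55])

```text
time: 5.23
position: [552.5, -36.4, 81.3]
tcp_rot: [[0.0, 0.994, 0.106], [-0.0, 0.106, -0.994], [-1.0, 0.0, 0.0]]
force: [-1.8, 0.7, 6.4]
grip_width: 42.2
```

Call:
move_arm([
  [0,0,-0.0003],
  [0,0,0],
], twist=[0,0], grip=[0.55,0.55])

```text
time: 5.4
position: [552.7, -36.5, 81.3]
tcp_rot: [[0.001, 0.994, 0.106], [-0.0, 0.106, -0.994], [-1.0, 0.001, 0.0]]
force: [-2.1, -0.8, 7.8]
grip_width: 42.4
```

Call:
move_arm([
  [0,0,-0.0003],
  [0,0,-0.0003],
  [0,0,0],
], twist=[0,0,0], grip=[0.55,0.55,0.55])

```text
time: 5.65
position: [553.0, -36.5, 81.3]
tcp_rot: [[0.002, 0.994, 0.106], [-0.0, 0.106, -0.994], [-1.0, 0.002, 0.0]]
force: [-2.1, 0.3, 10.5]
grip_width: 41.8
```

Call:
move_arm([
  [0,0,-0.0004],
  [-0.0001,0.001,0],
  [-0.0002,0.002,0],
  [-0.0002,0.002,0],
  [-0.0002,0.002,0],
], twist=[0,0,0,0,0], grip=[0.55,0.55,0.55,0.55,0.55])

```text
time: 6.07
position: [553.2, -30.3, 81.3]
tcp_rot: [[0.003, 0.994, 0.106], [-0.002, 0.106, -0.994], [-1.0, 0.003, 0.002]]
force: [-0.9, -3.4, 9.5]
grip_width: 42.1
```

Call:
move_arm([
  [-0.0003,0.0025,-0.0003],
  [-0.0003,0.003,0],
  [-0.0003,0.003,0],
  [-0.0003,0.003,0],
  [-0.0003,0.003,0],
], twist=[0,0,0,0,0], grip=[0.55,0.55,0.55,0.55,0.55])

```text
time: 6.48
position: [551.8, -15.8, 81.3]
tcp_rot: [[0.004, 0.994, 0.106], [-0.002, 0.106, -0.994], [-1.0, 0.004, 0.002]]
force: [-0.4, -3.6, 10.8]
grip_width: 42.1
```

Call:
move_arm([
  [-0.0003,0.003,-0.0002],
  [-0.0003,0.003,0],
  [-0.0003,0.003,0],
  [-0.0003,0.003,0],
  [-0.0003,0.003,0],
], twist=[0,0,0,0,0], grip=[0.55,0.55,0.55,0.55,0.55])

```text
time: 6.9
position: [550.4, -0.8, 81.3]
tcp_rot: [[0.004, 0.994, 0.106], [-0.002, 0.106, -0.994], [-1.0, 0.004, 0.002]]
force: [-1.4, -3.8, 13.1]
grip_width: 41.8
```

Call:
move_arm([
  [-0.0003,0.003,0],
  [-0.0003,0.003,0],
  [-0.0003,0.003,0],
  [-0.0003,0.003,0],
  [-0.0003,0.003,0],
], twist=[0,0,0,0,0], grip=[0.55,0.55,0.55,0.55,0.55])

```text
time: 7.32
position: [548.9, 14.2, 81.3]
tcp_rot: [[0.004, 0.994, 0.106], [-0.002, 0.106, -0.994], [-1.0, 0.004, 0.002]]
force: [-1.7, -4.2, 11.7]
grip_width: 41.7
```

```bash
python3 - <<'E'
from h import *
cv2.imwrite("pics/w2.png",robot.grab_frame("wrist"))
im=robot.grab_frame("side")[160:300,180:340]
cv2.imwrite("pics/s2.png",cv2.resize(im,None,fx=4,fy=4,interpolation=cv2.INTER_CUBIC))
a=cv2.imread("pics/w2.png"); b=cv2.imread("pics/s2.png")
cv2.imwrite("pics/c2.png",np.hstack([cv2.resize(a,(400,300)),cv2.resize(b,(400,300))]))
E
```

```text
(no output)
```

View pics/c2.png

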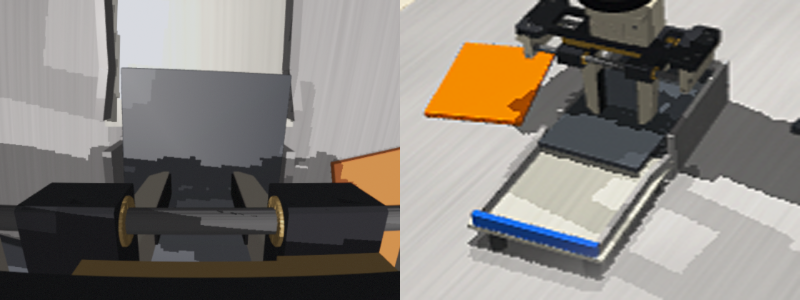

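It shows the slate lying flat, about 50 mm past the stack, between the guides and running straight. It sits 1–2 mm towards the right (+x) guide, so I'll trim that out on the next strokes.

Call:
move_arm([
  [-0.0007,0.003,0],
  [-0.0007,0.003,0],
  [-0.0007,0.003,0],
  [-0.0006,0.003,0],
  [-0.0006,0.003,0],
], twist=[0,0,0,0,0], grip=[0.55,0.55,0.55,0.55,0.55])

```text
time: 7.83
position: [545.9, 29.4, 81.3]
tcp_rot: [[0.005, 0.994, 0.106], [-0.001, 0.106, -0.994], [-1.0, 0.005, 0.002]]
force: [0.8, -3.3, 10.9]
grip_width: 41.6
```

Call:
move_arm([
  [-0.0002,0.002,0],
  [-0.0002,0.002,0],
  [-0.0002,0.002,0],
], twist=[0,0,0], grip=[0.55,0.55,0.55])

```text
time: 8.08
position: [545.3, 35.4, 81.3]
tcp_rot: [[0.005, 0.994, 0.106], [-0.001, 0.106, -0.994], [-1.0, 0.004, 0.002]]
force: [-0.1, -2.5, 11.0]
grip_width: 41.9
```

Call:
move_arm([
  [-0.0002,0.002,-0.0001],
  [-0.0002,0.002,-0.0001],
  [-0.0002,0.002,-0.0001],
], twist=[0,0,0], grip=[0.55,0.55,0.55])

```text
time: 8.33
position: [544.8, 41.3, 81.2]
tcp_rot: [[0.005, 0.994, 0.106], [-0.001, 0.106, -0.994], [-1.0, 0.005, 0.002]]
force: [0.1, -4.8, 13.9]
grip_width: 42.1
```

Call:
move_arm([
  [-0.0002,0.002,0],
  [-0.0002,0.002,0],
  [-0.0002,0.002,0],
], twist=[0,0,0], grip=[0.55,0.55,0.55])

```text
time: 8.58
position: [544.2, 47.6, 81.1]
tcp_rot: [[0.005, 0.994, 0.106], [-0.001, 0.106, -0.994], [-1.0, 0.005, 0.001]]
force: [-0.2, -2.3, 9.2]
grip_width: 41.8
```

Call:
move_arm([
  [-0.0001,0.001,-0.0004],
  [-0.0002,0.002,-0.0003],
  [-0.0002,0.002,-0.0002],
], twist=[0,0,0], grip=[0.55,0.55,0.55])

```text
time: 8.83
position: [543.8, 52.7, 80.4]
tcp_rot: [[0.005, 0.994, 0.106], [-0.001, 0.106, -0.994], [-1.0, 0.005, 0.001]]
force: [-0.7, -1.7, 12.7]
grip_width: 41.8
```

Call:
move_arm([
  [-0.0002,0.002,-0.0002],
  [-0.0002,0.002,-0.0002],
  [-0.0002,0.002,-0.0002],
  [-0.0002,0.002,-0.0002],
], twist=[0,0,0,0], grip=[0.55,0.55,0.55,0.55])

```text
time: 9.17
position: [542.9, 60.7, 79.5]
tcp_rot: [[0.005, 0.994, 0.106], [-0.001, 0.106, -0.994], [-1.0, 0.005, 0.001]]
force: [-0.7, -1.8, 13.5]
grip_width: 42.1
```

Call:
move_arm([
  [-0.0002,0.002,-0.0001],
  [-0.0002,0.002,-0.0001],
  [-0.0002,0.002,-0.0002],
  [-0.0002,0.002,-0.0002],
  [-0.0002,0.002,-0.0002],
], twist=[0,0,0,0,0], grip=[0.55,0.55,0.55,0.55,0.55])

```text
time: 9.58
position: [541.9, 70.7, 78.6]
tcp_rot: [[0.005, 0.994, 0.106], [-0.001, 0.106, -0.994], [-1.0, 0.005, 0.001]]
force: [0.1, -2.9, 12.7]
grip_width: 41.7
```

Call:
move_arm([
  [-0.0002,0.002,-0.0001],
  [-0.0002,0.002,-0.0002],
  [-0.0002,0.002,-0.0001],
  [-0.0002,0.002,-0.0002],
  [-0.0002,0.002,-0.0001],
], twist=[0,0,0,0,0], grip=[0.55,0.55,0.55,0.55,0.55])

```text
time: 10.0
position: [540.8, 80.7, 77.9]
tcp_rot: [[0.005, 0.994, 0.106], [-0.001, 0.106, -0.994], [-1.0, 0.005, 0.001]]
force: [-0.6, -2.6, 12.1]
grip_width: 41.9
```

Call:
move_arm([
  [-0.0002,0.002,-0.0001],
  [-0.0002,0.002,-0.0001],
  [-0.0002,0.002,-0.0001],
  [-0.0002,0.002,-0.0001],
  [-0.0002,0.002,-0.0001],
], twist=[0,0,0,0,0], grip=[0.55,0.55,0.55,0.55,0.55])

```text
time: 10.42
position: [539.7, 90.8, 77.3]
tcp_rot: [[0.004, 0.994, 0.106], [-0.001, 0.106, -0.994], [-1.0, 0.004, 0.001]]
force: [-0.0, -2.8, 11.3]
grip_width: 42.0
```

Call:
move_arm([
  [-0.0002,0.002,-0.0001],
  [-0.0002,0.002,-0.0001],
  [-0.0002,0.002,-0.0001],
  [-0.0002,0.002,-0.0001],
  [-0.0002,0.002,-0.0001],
], twist=[0,0,0,0,0], grip=[0.55,0.55,0.55,0.55,0.55])

```text
time: 10.83
position: [538.7, 100.8, 76.7]
tcp_rot: [[0.004, 0.994, 0.106], [-0.001, 0.106, -0.994], [-1.0, 0.004, 0.001]]
force: [-0.8, -3.3, 11.8]
grip_width: 41.6
```

Call:
move_arm([
  [-0.0002,0.002,-0.0001],
  [-0.0002,0.002,0],
  [-0.0002,0.002,-0.0001],
  [-0.0002,0.002,0],
], twist=[0,0,0,0], grip=[0.55,0.55,0.55,0.55])

```text
time: 11.17
position: [537.8, 108.8, 76.4]
tcp_rot: [[0.004, 0.994, 0.106], [-0.001, 0.106, -0.994], [-1.0, 0.004, 0.001]]
force: [-0.2, -3.2, 9.9]
grip_width: 42.0
```

Call:
move_arm([
  [-0.0002,0.002,0],
  [-0.0002,0.002,0],
  [0,0,0],
], twist=[0,0,0], grip=[0.55,0.55,0.55])

```text
time: 11.42
position: [537.2, 113.2, 76.2]
tcp_rot: [[0.004, 0.994, 0.106], [-0.0, 0.106, -0.994], [-1.0, 0.004, 0.001]]
force: [0.1, -1.6, 10.1]
grip_width: 41.9
```

Call:
move_arm([
  [-0.0001,0.0015,-0.0001],
  [-0.0001,0.0015,0],
  [0,0,0],
], twist=[0,0,0], grip=[0.55,0.55,0.55])

```text
time: 11.67
position: [536.9, 116.2, 75.9]
tcp_rot: [[0.004, 0.994, 0.106], [0.0, 0.106, -0.994], [-1.0, 0.004, 0.0]]
force: [0.5, -0.8, 7.9]
grip_width: 41.8
```

Call:
move_arm([
  [0,0,-0.0003],
  [-0.0001,0.0015,-0.0002],
  [-0.0002,0.0015,-0.0001],
  [0,0,0],
], twist=[0,0,0,0], grip=[0.55,0.55,0.55,0.55])

```text
time: 12.0
position: [534.8, 119.3, 73.3]
tcp_rot: [[-0.0, 0.994, 0.106], [0.0, 0.106, -0.994], [-1.0, -0.0, -0.0]]
force: [-1.2, -0.3, 0.2]
grip_width: 42.1
```

Call:
move_arm([
  [0,0,-0.0002],
  [0,0,-0.0003],
  [0,0,-0.0003],
], twist=[0,0,0], grip=[0.55,0.55,0.55])

```text
time: 12.25
position: [534.7, 119.0, 72.4]
tcp_rot: [[-0.001, 0.994, 0.106], [-0.0, 0.106, -0.994], [-1.0, -0.001, -0.0]]
force: [0.3, -0.2, 0.4]
grip_width: 42.0
```

```bash
python3 - <<'E'
from h import *
print(robot.get_obs()["force"])
a=robot.grab_frame("wrist")
im=robot.grab_frame("side")[160:300,180:340]
cv2.imwrite("pics/c3.png",np.hstack([cv2.resize(a,(400,300)),cv2.resize(im,(400,300),interpolation=cv2.INTER_CUBIC)]))
E
```

```text
[ 0.26751166 -0.17337667  0.39854827]
```

View pics/c3.png

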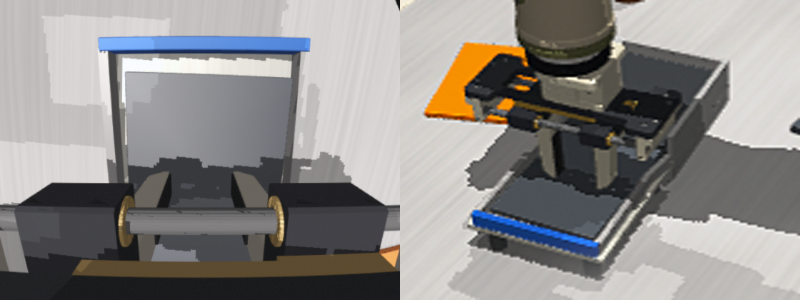

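The slate has dropped and lies flat between the guides. It's about 13 mm short of the stop and yawed 1–2° (front edge (126,72) to (291,77)). I'll touch down again slowly, slide the rest of the way and square it up.

Call:
move_arm([
  [0,0,-0.0003],
  [0,0,-0.0003],
], twist=[0,0], grip=[0.55,0.55])

```text
time: 12.52
position: [535.0, 119.1, 72.1]
tcp_rot: [[-0.0, 0.994, 0.106], [0.0, 0.106, -0.994], [-1.0, -0.0, -0.0]]
force: [-0.4, -0.3, 0.6]
grip_width: 41.4
```

Call:
move_arm([
  [0,0,-0.0003],
  [0,0,-0.0003],
], twist=[0,0], grip=[0.55,0.55])

```text
time: 12.68
position: [535.0, 119.1, 71.5]
tcp_rot: [[-0.0, 0.994, 0.106], [-0.0, 0.106, -0.994], [-1.0, -0.0, 0.0]]
force: [0.2, -0.9, 0.3]
grip_width: 41.9
```

Call:
move_arm([
  [0,0,-0.0003],
  [0,0,-0.0003],
], twist=[0,0], grip=[0.55,0.55])

```text
time: 12.85
position: [535.0, 119.1, 70.9]
tcp_rot: [[-0.0, 0.994, 0.106], [0.0, 0.106, -0.994], [-1.0, 0.0, -0.0]]
force: [0.1, 0.4, -0.4]
grip_width: 41.9
```

Call:
move_arm([
  [0,0,-0.0003],
  [0,0,-0.0003],
  [0,0,-0.0003],
], twist=[0,0,0], grip=[0.55,0.55,0.55])

```text
time: 13.1
position: [535.0, 119.1, 70.2]
tcp_rot: [[0.0, 0.994, 0.106], [0.0, 0.106, -0.994], [-1.0, 0.0, -0.0]]
force: [-1.5, -0.2, 3.4]
grip_width: 41.9
```

Call:
move_arm([
  [0,0,-0.0003],
  [0,0,-0.0003],
  [0,0,-0.0003],
  [0,0,-0.0003],
  [0,0,0],
], twist=[0,0,0,0,0], grip=[0.55,0.55,0.55,0.55,0.55])

```text
time: 13.52
position: [535.7, 119.2, 70.2]
tcp_rot: [[0.001, 0.994, 0.106], [0.0, 0.106, -0.994], [-1.0, 0.001, 0.0]]
force: [-2.6, -0.3, 10.1]
grip_width: 42.1
```

Call:
move_arm([
  [-0.0004,0.001,-0.0004],
  [-0.0005,0.002,0],
  [-0.0005,0.002,0],
  [-0.0005,0.002,0],
  [-0.0003,0.001,0],
], twist=[0,0.008,0.008,0.008,0.004], grip=[0.55,0.55,0.55,0.55,0.55])

```text
time: 13.93
position: [534.4, 126.9, 70.2]
tcp_rot: [[0.003, 0.991, 0.134], [-0.0, 0.134, -0.991], [-1.0, 0.003, 0.001]]
force: [0.1, -2.3, 8.3]
grip_width: 41.7
```

```bash
python3 - <<'E'
from h import *
a=robot.grab_frame("wrist")
cv2.imwrite("pics/w4.png",cv2.resize(a[40:240,130:450],(800,500),interpolation=cv2.INTER_CUBIC))
E
```

```text
(no output)
```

View pics/w4.png

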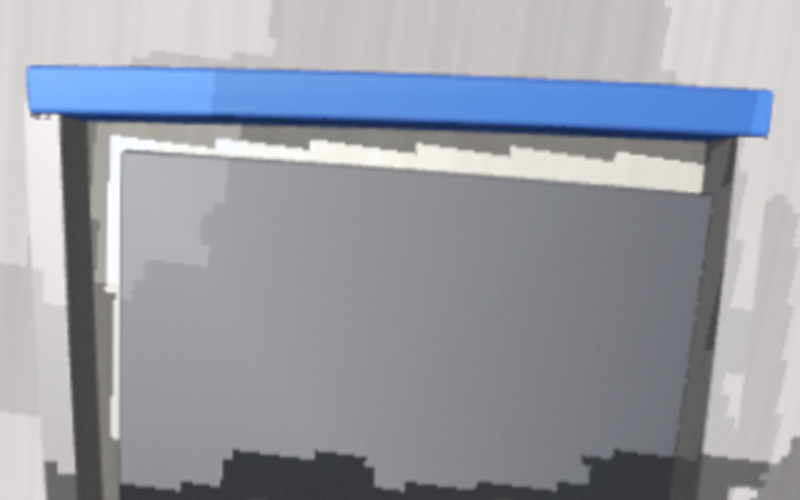

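The slate is still yawed about 2° clockwise, with its left corner about 5 mm from the stop and its right corner about 10 mm away. Twisting doesn't have enough grip to turn it. I'll lift off, close the fingers, and push on the lagging right half.

Call:
move_arm([
  [0,0,0.001],
  [0,0,0.002],
  [0,0,0.002],
  [0,0,0.002],
  [0,0,0.002],
], twist=[0,0,-0.009,-0.009,-0.01], grip=[0.55,0.55,0.55,1,1])

```text
time: 14.4
position: [532.6, 127.1, 77.4]
tcp_rot: [[-0.001, 0.994, 0.105], [-0.0, 0.105, -0.994], [-1.0, -0.001, 0.0]]
force: [-0.1, 0.6, 0.2]
grip_width: 32.6
```

Call:
move_arm([
  [0.005,0.0005,0],
  [0.007,0.0007,0],
  [0.007,0.0007,0],
  [0.007,0.0007,0],
  [0,0,0],
], twist=[0,0,0,0,0], grip=[1,1,1,1,1])

```text
time: 14.82
position: [560.4, 129.8, 77.5]
tcp_rot: [[0.001, 0.994, 0.106], [0.0, 0.106, -0.994], [-1.0, 0.001, -0.0]]
force: [0.5, 0.8, 0.4]
grip_width: 1.9
```

Call:
move_arm([
  [0,0,-0.001],
  [0,0,-0.001],
  [0,0,-0.001],
  [0,0,0],
  [0,0,0],
], twist=[0,0,0,0,0], grip=[1,1,1,1,1])

```text
time: 15.23
position: [558.5, 129.7, 74.3]
tcp_rot: [[-0.0, 0.994, 0.106], [-0.0, 0.106, -0.994], [-1.0, -0.0, -0.0]]
force: [-0.2, 0.1, 0.3]
grip_width: 0.3
```

Call:
move_arm([
  [0,0,-0.0003],
  [0,0,-0.0003],
  [0,0,-0.0003],
  [0,0,-0.0003],
  [0,0,-0.0003],
], twist=[0,0,0,0,0], grip=[1,1,1,1,1])

```text
time: 15.65
position: [558.8, 129.7, 72.9]
tcp_rot: [[0.0, 0.994, 0.106], [0.0, 0.106, -0.994], [-1.0, 0.0, -0.0]]
force: [0.8, 0.0, 0.3]
grip_width: 0.5
```

Call:
move_arm([
  [0,0,-0.0003],
  [0,0,-0.0003],
  [0,0,-0.0003],
  [0,0,-0.0003],
  [0,0,-0.0003],
], twist=[0,0,0,0,0], grip=[1,1,1,1,1])

```text
time: 16.07
position: [558.8, 129.7, 71.4]
tcp_rot: [[-0.0, 0.994, 0.106], [-0.0, 0.106, -0.994], [-1.0, -0.0, 0.0]]
force: [-0.1, -0.2, -0.3]
grip_width: 0.8
```

Call:
move_arm([
  [0,0,-0.0003],
  [0,0,-0.0003],
  [0,0,-0.0003],
  [0,0,-0.0003],
  [0,0,-0.0003],
], twist=[0,0,0,0,0], grip=[1,1,1,1,1])

```text
time: 16.48
position: [558.8, 129.7, 70.2]
tcp_rot: [[0.0, 0.994, 0.106], [-0.0, 0.106, -0.994], [-1.0, 0.0, 0.0]]
force: [-2.7, -0.4, 5.1]
grip_width: 0.3
```

Contact at the same height. Load it to about 12 N, then push.

Call:
move_arm([
  [0,0,-0.0003],
  [0,0,-0.0003],
  [0,0,-0.0003],
  [0,0,-0.0003],
  [0,0,0],
], twist=[0,0,0,0,0], grip=[1,1,1,1,1])

```text
time: 16.9
position: [559.3, 129.8, 70.1]
tcp_rot: [[0.001, 0.994, 0.106], [0.0, 0.106, -0.994], [-1.0, 0.001, -0.0]]
force: [-3.5, 0.2, 10.6]
grip_width: 0.6
```

Call:
move_arm([
  [-0.0001,0.0005,-0.0003],
  [-0.0001,0.001,-0.0002],
  [-0.0001,0.0015,0],
  [-0.0002,0.0015,0],
  [-0.0001,0.0015,0],
], twist=[0,0,0,0,0], grip=[1,1,1,1,1])

```text
time: 17.32
position: [559.9, 135.4, 70.1]
tcp_rot: [[0.004, 0.994, 0.106], [-0.0, 0.106, -0.994], [-1.0, 0.004, 0.001]]
force: [0.4, -3.0, 7.8]
grip_width: 0.3
```

Call:
move_arm([
  [0,0,-0.0004],
  [-0.0001,0.001,-0.0004],
  [-0.0001,0.0015,0],
  [-0.0002,0.0015,0],
  [-0.0001,0.0015,0],
], twist=[0,0,0,0,0], grip=[1,1,1,1,1])

```text
time: 17.73
position: [560.2, 140.5, 70.1]
tcp_rot: [[0.005, 0.994, 0.106], [-0.001, 0.106, -0.994], [-1.0, 0.005, 0.002]]
force: [0.7, -5.4, 11.3]
grip_width: 0.4
```

```bash
python3 - <<'E'
from h import *
a=robot.grab_frame("wrist")
cv2.imwrite("pics/w5.png",cv2.resize(a[40:240,100:420],(800,500),interpolation=cv2.INTER_CUBIC))
E
```

```text
(no output)
```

View pics/w5.png

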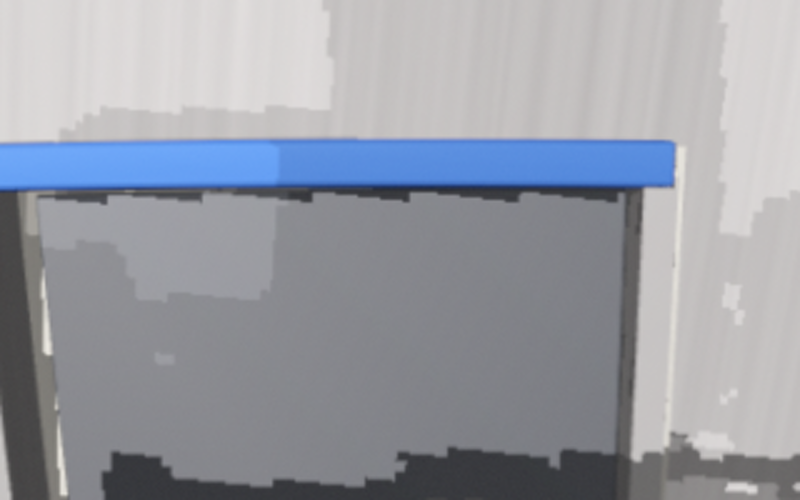

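That squared it: the right side is now flush with the stop and the left side shows about a 1 mm sliver (front edge row 197 left, 190 right). One last push slightly left of centre should close it.

Call:
move_arm([
  [0,0,0.001],
  [0,0,0.002],
  [0,0,0.002],
  [0,0,0.002],
  [0,0,0.001],
], twist=[0,0,0,0,0], grip=[1,1,1,1,1])

```text
time: 18.2
position: [557.4, 141.3, 75.4]
tcp_rot: [[-0.0, 0.994, 0.106], [0.0, 0.106, -0.994], [-1.0, -0.0, -0.0]]
force: [0.9, 0.9, 0.0]
grip_width: 0.5
```

Call:
move_arm([
  [-0.007,-0.0007,0],
  [-0.01,-0.001,0],
  [-0.01,-0.001,0],
  [-0.01,-0.001,0],
  [0,-0.004,0],
], twist=[0,0,0,0,0], grip=[1,1,1,1,1])

```text
time: 18.62
position: [518.4, 133.7, 74.7]
tcp_rot: [[-0.002, 0.994, 0.107], [-0.0, 0.107, -0.994], [-1.0, -0.002, -0.0]]
force: [-0.3, -0.7, -0.9]
grip_width: 0.6
```

Call:
move_arm([
  [0,0,0],
  [0,0,-0.0005],
  [0,0,-0.0005],
  [0,0,0],
  [0,0,0],
], twist=[0,0,0,0,0], grip=[1,1,1,1,1])

```text
time: 19.03
position: [520.9, 133.5, 74.4]
tcp_rot: [[-0.0, 0.994, 0.106], [0.0, 0.106, -0.994], [-1.0, -0.0, -0.0]]
force: [-0.3, 0.6, 0.5]
grip_width: 0.4
```

Call:
move_arm([
  [0,0,-0.0003],
  [0,0,-0.0003],
  [0,0,-0.0003],
  [0,0,-0.0003],
  [0,0,-0.0003],
], twist=[0,0,0,0,0], grip=[1,1,1,1,1])

```text
time: 19.45
position: [520.7, 133.5, 72.9]
tcp_rot: [[0.0, 0.994, 0.106], [0.0, 0.106, -0.994], [-1.0, 0.0, -0.0]]
force: [-0.2, -0.5, 0.4]
grip_width: 0.3
```

Call:
move_arm([
  [0,0,-0.0003],
  [0,0,-0.0003],
  [0,0,-0.0003],
  [0,0,-0.0003],
  [0,0,-0.0003],
], twist=[0,0,0,0,0], grip=[1,1,1,1,1])

```text
time: 19.87
position: [520.7, 133.5, 71.4]
tcp_rot: [[-0.0, 0.994, 0.106], [0.0, 0.106, -0.994], [-1.0, -0.0, -0.0]]
force: [-0.5, -0.3, -0.7]
grip_width: 0.7
```

Call:
move_arm([
  [0,0,-0.0003],
  [0,0,-0.0003],
  [0,0,-0.0003],
  [0,0,-0.0003],
  [0,0,-0.0003],
], twist=[0,0,0,0,0], grip=[1,1,1,1,1])

```text
time: 20.28
position: [520.7, 133.5, 70.1]
tcp_rot: [[-0.0, 0.994, 0.106], [-0.0, 0.106, -0.994], [-1.0, -0.0, 0.0]]
force: [-1.5, 0.5, 5.7]
grip_width: 0.5
```

Call:
move_arm([
  [0,0,-0.0003],
  [0,0,-0.0003],
  [0,0,-0.0003],
  [0,0,-0.0003],
  [0,0,0],
], twist=[0,0,0,0,0], grip=[1,1,1,1,1])

```text
time: 20.7
position: [521.3, 133.6, 70.1]
tcp_rot: [[0.001, 0.994, 0.106], [0.0, 0.106, -0.994], [-1.0, 0.001, -0.0]]
force: [-4.0, -0.8, 11.1]
grip_width: 0.8
```

Call:
move_arm([
  [-0.0001,0.001,-0.0003],
  [-0.0001,0.001,-0.0003],
  [-0.0001,0.001,-0.0002],
  [-0.0001,0.001,0],
  [0,0,0],
], twist=[0,0,0,0,0], grip=[1,1,1,1,1])

```text
time: 21.12
position: [522.3, 136.9, 70.1]
tcp_rot: [[0.004, 0.994, 0.106], [-0.001, 0.106, -0.994], [-1.0, 0.004, 0.001]]
force: [-1.3, -3.9, 11.8]
grip_width: 0.8
```

Call:
move_arm([
  [0,0.001,-0.0001],
  [-0.0001,0.001,0],
  [0,0,0],
], twist=[0,0,0], grip=[1,1,1])

```text
time: 21.37
position: [522.4, 138.9, 70.1]
tcp_rot: [[0.005, 0.994, 0.106], [-0.001, 0.106, -0.994], [-1.0, 0.004, 0.001]]
force: [-1.2, -4.2, 12.0]
grip_width: 0.5
```

```bash
python3 - <<'E'
from h import *
a=robot.grab_frame("wrist")
cv2.imwrite("pics/w6.png",cv2.resize(a[80:200,170:480],(800,310),interpolation=cv2.INTER_CUBIC))
E
```

```text
(no output)
```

View pics/w6.png

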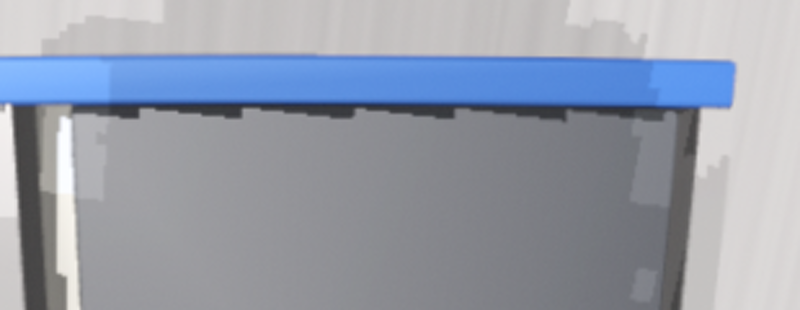

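The front edge is now flush along the whole stop; the dark band at rows 105–118 is the stop's shadow. I'll push once more and compare the slate's edge before and after, then lift.

Call:
move_arm([
  [0.0001,0.001,-0.0002],
  [0.0001,0.001,0],
  [0,0.001,0],
  [0,0,0],
], twist=[0,0,0,0], grip=[1,1,1,1])

```text
time: 21.75
position: [522.8, 141.9, 70.1]
tcp_rot: [[0.005, 0.994, 0.106], [-0.001, 0.106, -0.994], [-1.0, 0.005, 0.001]]
force: [-0.8, -3.9, 13.4]
grip_width: 0.3
```

Call:
move_arm([
  [0,0,0.001],
  [0,0,0.002],
  [0,0,0.002],
  [0,0,0.003],
  [0,0,0.01],
], twist=[0,0,0,0,0], grip=[1,1,1,1,1])

```text
time: 22.17
position: [518.8, 142.3, 84.2]
tcp_rot: [[-0.003, 0.994, 0.106], [-0.0, 0.106, -0.994], [-1.0, -0.004, 0.0]]
force: [0.4, -0.2, -0.3]
grip_width: 0.2
```

Call:
move_arm([
  [0,-0.02,0.03],
  [0,-0.03,0.025],
  [0,-0.03,0.025],
  [0,-0.02,0.02],
  [0,0,0],
], twist=[0,0,0,0,0], grip=[1,1,1,1,1])

```text
time: 22.58
position: [523.1, 39.3, 191.7]
tcp_rot: [[0.008, 0.995, 0.103], [-0.001, 0.103, -0.995], [-1.0, 0.008, 0.002]]
force: [0.3, -0.2, 1.6]
grip_width: 0.6
```

Call:
move_arm([
  [0,0,0],
  [0,0,0],
  [0,0,0],
], twist=[0,0,0], grip=[1,1,1])

```text
time: 22.83
position: [519.4, 43.4, 184.1]
tcp_rot: [[-0.003, 0.994, 0.107], [0.0, 0.107, -0.994], [-1.0, -0.003, -0.001]]
force: [0.1, 0.4, -0.6]
grip_width: 0.6
```

```bash
python3 - <<'E'
from h import *
o=robot.get_obs(); print(o["time"],o["position"],o["force"])
a=robot.grab_frame("wrist"); b=robot.grab_frame("side")[150:300,170:350]
cv2.imwrite("pics/f.png",np.hstack([cv2.resize(a[20:270,120:440],(480,375),interpolation=cv2.INTER_CUBIC),cv2.resize(b,(320,375),interpolation=cv2.INTER_CUBIC)]))
E
```

```text
22.8333 [519.3816478   43.44468183 184.13616669] [ 0.05689353  0.40871942 -0.580214  ]
```

View pics/f.png

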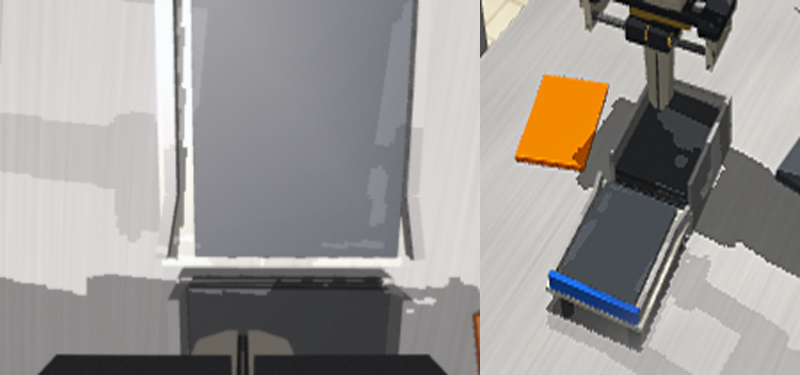

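The slate looks home and flat with even gaps. Some stripes show at the front of the remaining stack, so I'll go back to the first viewpoint and compare slate_b's front edge.

Call:
move_arm([
  [0.008,-0.02,0.014],
  [0.008,-0.02,0.013],
  [0.008,-0.02,0.013],
  [0.008,-0.02,0.013],
  [0,0,0],
], twist=[0,0,0,0,0], grip=[0.55,0.55,0.55,0.55,0.55])

```text
time: 23.35
position: [554.2, -39.9, 240.6]
tcp_rot: [[0.003, 0.995, 0.105], [-0.002, 0.105, -0.995], [-1.0, 0.003, 0.002]]
force: [1.1, -0.1, 0.1]
grip_width: 29.1
```

Call:
move_arm([
  [0,0,0],
  [0,0,0],
  [0,0,0],
  [0,0,0],
], twist=[0,0,0,0], grip=[0.55,0.55,0.55,0.55])

```text
time: 23.68
position: [551.6, -36.3, 237.4]
tcp_rot: [[-0.002, 0.994, 0.107], [0.001, 0.107, -0.994], [-1.0, -0.002, -0.001]]
force: [-0.7, 0.2, -1.3]
grip_width: 41.4
```

```bash
python3 - <<'E'
from h import *
print(robot.get_obs()["position"])
a=robot.grab_frame("wrist"); cv2.imwrite("pics/w7.png",a); w=cv2.imread("pics/w1.png")
f=lambda i:cv2.resize(i[0:290,185:385],(400,580),interpolation=cv2.INTER_CUBIC)
cv2.imwrite("pics/g.png",np.hstack([f(w),f(a)]))
E
```

```text
[551.60311748 -36.31643692 237.44095637]
```

View pics/g.png

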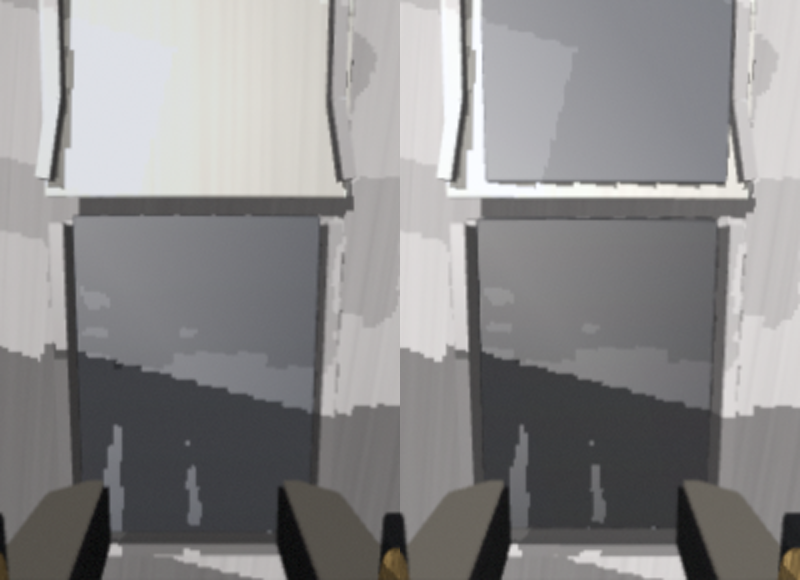

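```bash
python3 - <<'E'
from h import *
r=np.mean([pix2w("wrist",p,51)[:2] for p in [(227,90),(348,90)]],0); l=np.mean([pix2w("wrist",p,43)[:2] for p in [(209,97),(359,97)]],0)
print("rear edge past ledge edge (expect ~6):",(r-l)@[-.105,.994])
print(robot.finish_job())
E
```

```text
rear edge past ledge edge (expect ~6): 5.491211666222154
the job is handed in; nothing more can be done
None
```

I slid the top slate across onto the plating ledge. It now lies flat between the guides and home against the blue stop. I handed the job in at about 24 s, with the gripper well clear of everything.

- **Sliding:** I touched down at about 4 mm/s and pushed the slate with the fingertips. Readings while sliding stayed between about 8 and 14 N. It dipped at the edge and dropped flat onto the ledge, which I found about 11 mm below the slate's starting underside.
- **Yaw correction:** after the drop it was turned about 2° and stopped short. A gripper twist didn't turn it, so I lifted the fingers off twice and pushed again, first on the right half and then left of centre, until it was square and home.
- **Last checks:** the slate's front edge was flush along the whole stop. Its rear edge measured 5.5 mm past the ledge's near edge; 6 mm is expected when fully home, and calibration is good to about 2 mm. The second slate looked unmoved next to the first picture from the same viewpoint.
- **Not confirmed:** the forward force did not rise clearly at the stop in the final push, because the fingertips slipped at about 4 N. The evidence that it is home is therefore the pictures and that measurement. Forces were read only at the end of each move, so the brief load as the slate dropped was not seen.

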